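Assemble the bridged terminal studs with current transformer and insulator

ROBOT

A 6-joint arm with a two-finger parallel gripper is mounted at the origin on the work surface. World frame = base frame: x ahead of the robot, y to its left, z up, the work surface at z = 0. Lengths are in mm, angles in rad, forces in N, time in s.
With the tool pointing down it reaches from about 300 to 775 mm from the base axis. Payload 14.6 kg.
Tool frame: the origin (TCP) lies midway between the tips of the shut fingers; the grasp point (between the pads) lies grasp_offset behind it (grasp_offset is the distance from the TCP to the grasp point, in mm); z points along the fingers, y is the line along which they close (so a half turn about z gives the same grasp; the last joint's range is limited). The gripper opens to 94 mm and grips with 3 to 60 N. Pads are 16 mm wide; open, the fingers measure 119 mm over their backs; the gripper's body (75 mm by 177 mm) begins 78 mm behind the grasp point.
Start: joints at [1.063, 0.3, 1.521, -0, 1.321, -0.067], TCP at [234.661, 497.417, 183.046] pointing down, gripper open.
Joint ranges: [-3.03, 3.03], [-0.79, 2.21], [0.23, 2.52], [-1.04, 4.18], [0, 3.07], [-2.55, 2.55]. Speed limits (rad/s): [2.22, 2.22, 2.57, 3.14, 3.14, 3.14].

INTERFACE

Orientations are given as [roll, pitch, yaw] about the fixed x, y, z axes, in that order (R = Rz(yaw) Ry(pitch) Rx(roll)).
In Python, from cell import * gives the robot as it stands. The module is installed in compiled form; this text tells all that it offers.
- The arm moves only by the shell command python3 -m jog 'ROWS' [FORCE]. ROWS is JSON, a list of rows, each a list of 3 entries, a list of its own where there are three numbers: the finger opening in mm, from 0 to 94, then the shift along the tool's x, y, z in units of 50 mm (1.0 is 50 mm), then the turn about the tool's z in units of 180 degrees (1.0 is 180 degrees). In form: [[fingers, [dx, dy, dz], twist], ...]. A call has 1 to 20 rows; each row shifts and turns the commanded pose from where the row before left it, along the tool's axes as they then stand; what a row does not reach is not made up. A row lasts 1/10 s, in which the tool goes at most 50 mm and 8.59 degrees, less where a joint would pass 70% of its speed; a pose out of reach is approached as far as the arm can. A call with a number of a shift or a turn outside -1 to 1 is refused whole. A call with a gripper value outside its range is refused whole. The fingers move at their own pace and stop on an object; FORCE is the grip in N (left out, the last holds). Time passes only in rows, so rows that do not move let the fingers close. It gives the time, the measured TCP pose, the force, the opening and the grip force at its end, in the units of the state.
- read_state(): the state, without advancing time (a new reading comes with each control period).
- camera(name): name is "side" or "top"; returns the picture (384x512x3 uint8, red, green, blue); there is no depth.
- calibration(name): a dict with "mtx" (3x3 intrinsics, pixels), "cam_to_world" (4x4, takes a point from camera to world coordinates). Camera axes: x right, y down, z forward; pixel columns grow to the right and rows downward; lengths in mm; the calibration is good to about 2 mm. A picture is of the moment at which its call begins. calibration takes no time and is no camera call.
- sign_off(): hands the job in; it is judged then, once.
Trained networks look in the newest picture that a camera, given by its name, has taken for a name from the list of things; names that differ only in an ending like _2 or _b are one class to them, and where a whole thing is asked for, a point or a joint stands for the part that bears it (a point fixed in the world has none). Each returns a list of dicts, best first, with "conf" (0 to 1); they miss things now and then, are a little off and sometimes report something else, mostly with a low value. They report only what shows in the picture. A call takes as long as a camera call. They do not tell look-alikes from the thing itself.
- regions_of(camera, query): "pixels" (384x512 bool, what is visible of it) and "rect" ([centre column, centre row, width, height] in pixels, round what is visible of it).
The state is a dict: "clock": time; "joints": joint angles; "qd": joint speeds; "effort": joint torques, N m; "eef_pos": TCP position; "eef_rot": TCP orientation; "wrist_force": force on the tool from outside, world axes, zero at the start; "moment": the same for the moment, N m; "finger_gap": finger opening in mm; "finger_force": force on a finger pad.
Only numpy, scipy, OpenCV 4.12 (cv2) and the standard library are available. Lean on these libraries where they do the work, as an engineer would, in place of code of your own. Each camera call takes 0.05 s, during which the arm holds its last target. There are 200 camera calls.

TASK

Build up the two terminal studs in this order, one part at a time: first slip the wide current-transformer ring over the stud with the square foot, down onto the foot, then the narrower ribbed insulator ring over the stud with the round foot. Next lay the copper link flat across both rings with a stud through each of its holes, then put the low hexagonal nut over the square-foot stud and last the tall round nut over the round-foot stud, so that both sit flat on the link. The nuts are only set down, not screwed; let go of everything, and leave the tester, the circuit board and the screwdriver where they are.

Things in the scene. Friction and masses are not known exactly. Their poses are not given: they have to be found in the camera images.
- stud_square: fixed upright smooth steel stud, 12 mm diameter, its tip tapering to 6 mm over the top 10 mm and 78 mm above the bench, on a square aluminium foot 64 x 64 mm, 10 mm thick. Origin: on the stud's axis at bench level, z up. The line joining the two studs runs along this body's y axis (either way), and their axes are 110 mm apart.
- stud_round: the other fixed stud: the same smooth stud (12 mm diameter, tapered tip 78 mm above the bench), on a round aluminium foot 54 mm across and 10 mm thick. Origin: on the stud's axis at bench level, z up.
- ct_mid (a point): loose wide red resin ring, the current transformer: 62 mm outside diameter, 30 mm high, 32 mm straight bore, with a small terminal block (24 mm wide, 22 mm high, two brass screws) sticking out to 42 mm from the axis on its +x side; about 0.33 kg. Lies flat on the bench. Point: on the bore's axis, half-way up (15 mm); z up; its y axis points to the free round sides, where it can be gripped.
- insulator_mid (a point): loose narrower ribbed red resin ring, the insulator: 50 mm outside diameter over its three ribs (43 mm between them), 30 mm high, 24 mm straight bore; about 0.12 kg. Lies flat on the bench. Point: on the bore's axis, half-way up (15 mm); z up; round, any side can be gripped.
- link_mid (a point): loose flat copper bar, the link: 160 mm long (its x axis), 44 mm wide (its y axis), 8 mm thick, with two round through holes of 24 mm, 110 mm apart, 55 mm either side of the middle; about 0.38 kg, the same either way round. Lies flat on the bench. Point: the middle of the bar, half-way through its thickness (4 mm); z up.
- hex_nut_mid (a point): loose low hexagonal steel nut: 44 mm across flats (flats face its +y and -y), 16 mm high, smooth bore of 22 mm; about 0.14 kg. Lies flat on the bench. Point: on the bore's axis, half-way up (8 mm); z up.
- round_nut_mid (a point): loose tall round knurled steel nut: 41 mm outside diameter, 24 mm high, smooth bore of 22 mm; about 0.16 kg. Stands upright on the bench. Point: on the bore's axis, half-way up (12 mm); z up; any side can be gripped.
- tester: bystander: grey hand-held tester with a screen and keys, 85 x 130 x 34 mm, loose; to be left alone. Origin: centre of its underside.
- circuit_board: bystander: green circuit board 90 x 120 mm on four brass pillars, 34 mm high over its terminal strips, loose; to be left alone. Origin: bench level below its centre.
- screwdriver_grip (a point): bystander: screwdriver about 240 mm long lying on the bench; to be left alone. Point: in its handle; x along the shaft.
Things that resemble listed ones, but are neither listed nor needed, are in the scene too. What is shaped like the part that bears ct_mid but brown or white is not meant.

How it is judged:
By the outcome, as a careful person would: the job done as asked, in the order asked, and still so for the second after the job is handed in, with the robot touching nothing.
It also fails if it takes over 128 s, if anything falls off the work surface, if the arm or the gripper's body presses on something with over 40 N, if the wrist force passes 120 N, or if a joint passes its speed limit or range.

## Working session

There is one attempt and no reset: what is moved stays moved. The work goes in short steps, Python scripts to look and compute and a shell command to move; the robot and the scene stay as the last step left them, time stands still between calls to the robot, and variables do not carry over. Pictures are saved under pics/ and viewed, at most 14 in all, crops included, and the job is handed in when it is done.

```bash
mkdir -p pics
cat > h.py <<'E'
from cell import *
import numpy as np, cv2
def ray(cam,uv):
    c=calibration(cam);K=np.array(c["mtx"]);T=np.array(c["cam_to_world"])
    d=T[:3,:3]@np.linalg.inv(K)@np.array([uv[0],uv[1],1.]);return T[:3,3],d
def at(cam,uv,z):
    o,d=ray(cam,uv);return (o+d*(z-o[2])/d[2])[:2]
def proj(cam,P):
    c=calibration(cam);K=np.array(c["mtx"]);T=np.linalg.inv(np.array(c["cam_to_world"]))
    p=(T[:3,:3]@np.atleast_2d(P).T).T+T[:3,3];q=(K@p.T).T;return q[:,:2]/q[:,2:]
def save(cam,n,s=1.5,crop=None):
    im=camera(cam)[:,:,::-1]
    if crop: im=im[crop[1]:crop[3],crop[0]:crop[2]]
    cv2.imwrite(f"pics/{n}.png",cv2.resize(im,None,fx=s,fy=s,interpolation=cv2.INTER_CUBIC))
E
python3 - <<'E'
from h import *
for c in("top","side"):
    save(c,c+"0"); print(c,np.round(np.array(calibration(c)["cam_to_world"]),2).tolist(),np.round(calibration(c)["mtx"],0).tolist())
    for q in["stud_square","stud_round","ct_mid","insulator_mid","link_mid","hex_nut_mid","round_nut_mid","tester","circuit_board","screwdriver_grip"]:
        for r in regions_of(c,q)[:4]:
            print(c,q,round(r["conf"],2),np.round(r["rect"],1).tolist(),np.round(at(c,r["rect"][:2],10)).tolist())
print(read_state())
E
```

```text
top [[-0.02, -1.0, 0.09, 438.25], [-1.0, 0.02, -0.01, 25.63], [0.01, -0.09, -1.0, 1495.34], [0.0, 0.0, 0.0, 1.0]] [[439.0, 0.0, 258.0], [0.0, 439.0, 194.0], [0.0, 0.0, 1.0]]
top stud_square 0.66 [284.3, 216.8, 18.6, 17.6] [491.0, -76.0]
top stud_round 0.69 [251.2, 214.5, 16.9, 15.8] [501.0, 35.0]
top ct_mid 0.75 [378.4, 253.1, 20.6, 20.5] [362.0, -389.0]
top ct_mid 0.63 [378.6, 211.2, 23.9, 19.5] [503.0, -397.0]
top insulator_mid 0.53 [175.3, 191.4, 16.6, 11.2] [585.0, 291.0]
top link_mid 0.83 [242.1, 161.4, 46.1, 16.5] [683.0, 63.0]
top tester 0.78 [329.8, 139.8, 42.7, 30.3] [752.0, -240.0]
top circuit_board 0.97 [187.1, 142.7, 35.1, 25.3] [752.0, 250.0]
top screwdriver_grip 0.91 [124.6, 191.9, 15.4, 64.8] [587.0, 462.0]
top screwdriver_grip 0.4 [342.1, 190.1, 10.8, 13.8] [578.0, -276.0]
side [[0.76, -0.48, 0.44, 158.37], [-0.65, -0.54, 0.53, -480.06], [-0.02, -0.69, -0.72, 743.42], [0.0, 0.0, 0.0, 1.0]] [[374.0, 0.0, 253.0], [0.0, 374.0, 194.0], [0.0, 0.0, 1.0]]
side stud_square 0.77 [253.8, 244.2, 35.3, 37.3] [493.0, -69.0]
side stud_square 0.46 [201.6, 155.6, 17.0, 21.1] [588.0, 
[... 801 characters left out ...]
 28.7] [748.0, 248.0]
{'clock': 1.1, 'joints': array([ 1.06342568e+00,  2.99885930e-01,  1.52098874e+00,  2.27018932e-05,
        1.32070676e+00, -6.66066162e-02]), 'qd': array([-0.00227693, -0.00117511, -0.00096216, -0.0004486 ,  0.00106655,
       -0.00088719]), 'effort': array([ 8.46280927e-04, -5.31662929e+01, -3.52908432e+01,  7.08761369e-02,
        2.13986268e-02,  5.83196424e-05]), 'eef_pos': array([234.6440151 , 497.42899181, 183.05806923]), 'eef_rot': array([ 3.14158000e+00, -2.12001963e-05,  2.70082301e+00]), 'wrist_force': array([-0.19584185, -0.14032113,  0.48140147]), 'moment': array([ 0.02639037,  0.03910472, -0.00923544]), 'finger_force': 0.0, 'finger_gap': 94.11745277401646}
```

View pics/top0.png

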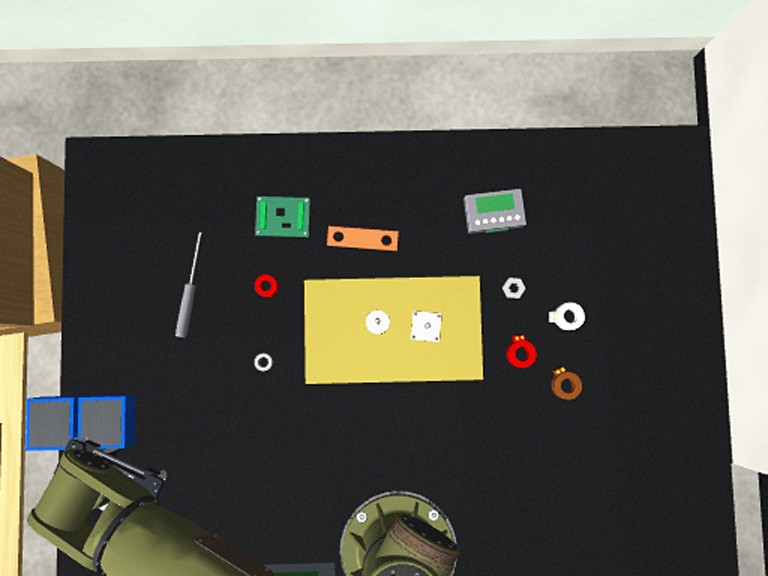

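View pics/side0.png

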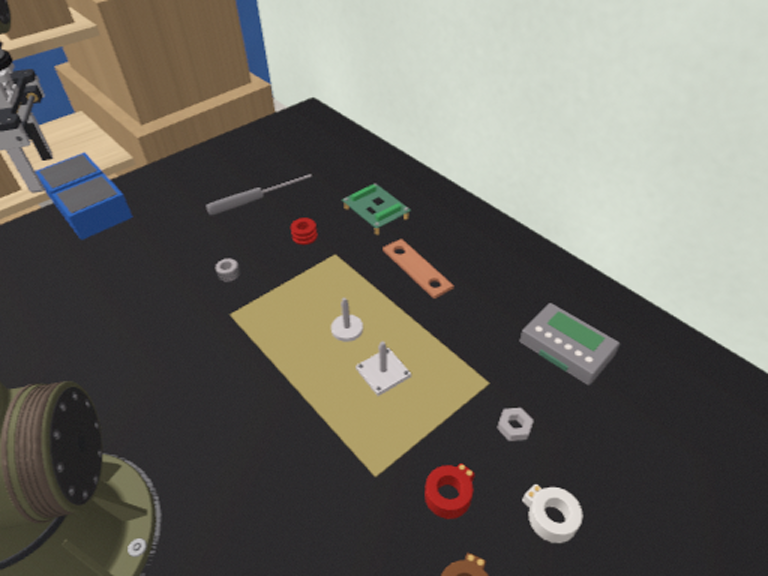

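```bash
cat > fit.py <<'E'
from h import *
from scipy.optimize import minimize
def circ(r,z,n=48): a=np.arange(n)*2*np.pi/n; return np.c_[r*np.cos(a),r*np.sin(a),0*a+z]
def box(x0,x1,y0,y1,z0,z1): return np.array([[x,y,z] for x in(x0,x1) for y in(y0,y1) for z in(z0,z1)],float)
cyl=lambda r,z0,z1:np.r_[circ(r,z0),circ(r,z1)]
hexp=lambda z:np.c_[44/3**.5*np.cos(np.arange(6)*np.pi/3),44/3**.5*np.sin(np.arange(6)*np.pi/3),np.full(6,z)]
stud=np.r_[cyl(6,0,68),circ(3,78)]
M=dict(stud_square=np.r_[box(-32,32,-32,32,0,10),stud],stud_round=np.r_[cyl(27,0,10),stud],
 ct=np.r_[cyl(31,0,30),box(20,42,-12,12,0,22)],ins=cyl(25,0,30),link=box(-80,80,-22,22,0,8),
 hex=np.r_[hexp(0),hexp(16)],rnut=cyl(20.5,0,24))
S=8
def hullmask(pts,o,shape):
    m=np.zeros(shape,np.uint8);h=cv2.convexHull(np.round((pts-o+.5)*S*16-8).astype(np.int32));cv2.fillPoly(m,[h],1,shift=4);return m
def fit(name,x0,cams=("top","side"),mat=False,imgs={},z=0,thr=90,pad=14):
    obs=[]
    for c in cams:
        if c not in imgs: imgs[c]=camera(c)
        P=M[name]+[0,0,z];a=x0[2];R=np.array([[np.cos(a),-np.sin(a),0],[np.sin(a),np.cos(a),0],[0,0,1]])
        q=proj(c,P@R.T+[x0[0],x0[1],0]);lo=np.floor(q.min(0)-pad).astype(int);hi=np.ceil(q.max(0)+pad).astype(int)
        lo=np.maximum(lo,0);hi=np.minimum(hi,[512,384])
        im=imgs[c][lo[1]:hi[1],lo[0]:hi[0]].astype(np.float32)
        v=im.min(2) if mat else im.max(2)
        v=cv2.resize(v,None,fx=S,fy=S,interpolation=cv2.INTER_CUBIC);b=(v>thr).astype(np.uint8)
        n,l,st,ce=cv2.connectedComponentsWithStats(b)
        ctr=(q.mean(0)-lo)*S
        k=min((i for i in range(1,n) if st[i,4]>30*S*S),key=lambda i:np.hypot(*(ce[i]-ctr)))
        pts=np.argwhere(l==k)[:,::-1].astype(np.int32)
        m=np.zeros_like(b);cv2.fillPoly(m,[cv2.convexHull(pts)],1);obs.append((c,lo,m))
    def cost(p):
        a=p[2];R=np.array([[np.cos(a),-np.sin(a),0],[np.sin(a),np.cos(a),0],[0,0,1]]);s=0
        for c,lo,m in obs:
            h=hullmask(proj(c,(M[name]+[0,0,z])@R.T+[p[0],p[1],0]),lo,m.shape);s+=1-(h&m).sum()/(h|m).sum()
        return s/len(obs)
    r=minimize(cost,x0,method="Nelder-Mead",options=dict(initial_simplex=np.array(x0)+np.array([[0,0,0],[8,0,0],[0,8,0],[0,0,.25]]),maxiter=200))
    return r.x,r.fun
E
python3 - <<'E'
from fit import *
G=dict(stud_square=(491,-73,0),stud_round=(500,35,0),ct=(428,-286,1.5),ins=(588,283,0),link=(685,58,1.52),hex=(573,-278,0.3),rnut=(417,291,0))
for n,g in G.items():
    for cs in(("top","side"),("top",),("side",)):
        p,f=fit(n,g,cs,mat=n.startswith("stud"),thr=150 if n.startswith("stud") else 90); print(n,cs,np.round(p[:2],1),round(float(p[2]),3),round(f,3))
import cell; print([x for x in dir(cell) if x[0]!='_'],getattr(cell,'grasp_offset',None))
E
```

```text
stud_square ('top', 'side') [491.4 -74. ] -0.071 0.12
stud_square ('top',) [490. -74.] -0.103 0.054
stud_square ('side',) [492.6 -72.7] -0.093 0.159
stud_round ('top', 'side') [502.9  34.9] -0.05 0.198
stud_round ('top',) [502.3  35.3] 0.137 0.038
stud_round ('side',) [505.6  37.3] 0.039 0.337
ct ('top', 'side') [ 426.4 -286.7] 1.834 0.183
ct ('top',) [ 425.  -286.9] 1.783 0.198
ct ('side',) [ 425.3 -284.6] 0.076 0.032
ins ('top', 'side') [589.7 283.6] 0.092 0.06
ins ('top',) [588.7 283.8] 0.154 0.023
ins ('side',) [591.3 283.6] 0.123 0.049
link ('top', 'side') [695.6  65.6] 1.466 0.072
link ('top',) [695.   65.9] 1.473 0.077
link ('side',) [695.8  64.8] 1.476 0.06
hex ('top', 'side') [ 573.6 -275.5] 0.36 0.067
hex ('top',) [ 572.7 -275.7] 0.449 0.054
hex ('side',) [ 574.5 -275.3] 0.388 0.05
rnut ('top', 'side') [418.9 291.3] 0.339 0.148Traceback (most recent call last):
  File "<stdin>", line 5, in <module>
  File "fit.py", line 34, in fit
    r=minimize(cost,x0,method="Nelder-Mead",options=dict(initial_simplex=np.array(x0)+np.array([[0,0,0],[8,0,0],[0,8,0],[0,0,.25]]),maxiter=200))
    res = _minimize_neldermead(fun, x0, args, callback, bounds=bounds,
                               **options)
    fxcc = func(xcc)
    fx = function(np.copy(x), *(wrapper_args + args))
  File "fit.py", line 32, in cost
    h=hullmask(proj(c,(M[name]+[0,0,z])@R.T+[p[0],p[1],0]),lo,m.shape);s+=1-(h&m).sum()/(h|m).sum()
               ~~~~^^^^^^^^^^^^^^^^^^^^^^^^^^^^^^^^^^^^^^^
  File "h.py", line 9, in proj
    c=calibration(cam);K=np.array(c["mtx"]);T=np.linalg.inv(np.array(c["cam_to_world"]))
ValueError: time passes only in moves, steps and waits
```

```bash
sed -i '2a import functools\ncalibration=functools.lru_cache(calibration)' h.py
cat > go.py <<'E'
import sys
from h import *
# go.py x y z yaw : shift in tool axes (units of 50 mm) after the twist (units of 180 deg)
t=list(map(float,sys.argv[1:5]));s=read_state();yaw=s["eef_rot"][2]
d=np.array(t[:3])-s["eef_pos"];c,n=np.cos(t[3]),np.sin(t[3])
tw=-((t[3]-yaw+np.pi)%(2*np.pi)-np.pi)/np.pi
print("clock",round(s["clock"],1),"tcp",np.round(s["eef_pos"],1),"yaw",round(yaw,3),"gap",round(s["finger_gap"],1),"F",np.round(s["wrist_force"],1),"j6",round(s["joints"][5],2))
print("twist",round(tw,4),"shift",np.round(np.array([c*d[0]+n*d[1],n*d[0]-c*d[1],-d[2]])/50,3))
E
python3 - <<'E'
from fit import *
import cell; print([x for x in dir(cell) if x[0]!='_'],getattr(cell,'grasp_offset',None),read_state()["clock"])
G=dict(ct=(426,-285,.15),rnut=(418,291,0),hex=(573,-275,.4))
for n,g in G.items():
    for cs in(("top","side"),("top",),("side",)):
        p,f=fit(n,g,cs,thr=75); print(n,cs,np.round(p[:2],1),round(float(p[2]),3),round(f,3))
E
```

```text
['Unreachable', 'calibration', 'camera', 'grasp_offset', 'read_state', 'regions_of', 'sign_off'] 18.8 1.2
ct ('top', 'side') [ 424.3 -284.9] 0.082 0.04
ct ('top',) [ 423.2 -285.6] 0.149 0.029
ct ('side',) [ 425.4 -284.8] 0.056 0.025
rnut ('top', 'side') [419.4 291.9] -0.083 0.104
rnut ('top',) [418.2 292. ] -0.291 0.072
rnut ('side',) [420.8 292.1] -0.019 0.086
hex ('top', 'side') [ 573.3 -275.4] 0.435 0.086
hex ('top',) [ 572.4 -275.5] 0.464 0.076
hex ('side',) [ 574.7 -274.7] 0.326 0.08
```

```bash
python3 -m jog '[[94,[0,0,0],0.0456],[94,[0,0,0],0.0456],[94,[0,0,0],0.0456],[94,[0,0,0],0.0456],[94,[0,0,0],0.0456],[94,[0,0,0],0.0456],[94,[0,0,0],0.0456],[94,[0,0,0],0.0456],[94,[0,0,0],0.0456],[94,[0,0,0],0.0456],[94,[0,0,0],0.0456],[94,[0,0,0],0.0456],[94,[0,0,0],0.0456],[94,[0,0,0],0.0456],[94,[0,0,0],0.0456],[94,[0,0,0],0.0456],[94,[0,0,0],0.0456],[94,[0,0,0],0.0456]]' 30; python3 go.py 424.5 -285 120 0.09
```

```text
clock: 3.1
eef_pos: [234.6, 497.4, 183.1]
eef_rot: [3.142, 0.0, 0.116]
wrist_force: [-0.6, -0.8, -0.1]
finger_gap: 94.0
finger_force: 0.0
clock 3.1 tcp [234.6 497.4 183.1] yaw 0.116 gap 94.0 F [-0.6 -0.8 -0.1] j6 2.52
twist 0.0084 shift [ 2.375 15.926  1.261]
```

```bash
python3 -m jog '[[94,[0.5,0.7,0],0.0084],[94,[0.5,0.8,0],0],[94,[0.5,0.8,0],0],[94,[0.5,0.8,0],0],[94,[0.37,0.8,0],0],[94,[0,0.9,0],0],[94,[0,0.9,0],0],[94,[0,0.9,0],0],[94,[0,0.9,0],0],[94,[0,0.9,0],0],[94,[0,0.9,0],0],[94,[0,0.9,0],0],[94,[0,0.9,0],0],[94,[0,0.9,0],0],[94,[0,0.9,0.2],0],[94,[0,0.9,0.3],0],[94,[0,0.9,0.3],0],[94,[0,0.9,0.3],0],[94,[0,0.3,0.16],0],[94,[0,0,0],0]]'; python3 go.py 424.5 -285 6 0.09
```

```text
clock: 5.1
eef_pos: [428.8, -282.8, 118.7]
eef_rot: [-3.14, 0.002, 0.093]
wrist_force: [0.3, 0.3, 0.1]
finger_gap: 94.2
finger_force: 0.0
clock 5.1 tcp [ 428.8 -282.8  118.7] yaw 0.093 gap 94.2 F [0.3 0.3 0.1] j6 0.82
twist 0.0011 shift [-0.09   0.036  2.253]
```

```bash
python3 -m jog '[[94,[-0.08,0.04,0.5],0],[94,[0,0,0.5],0],[94,[0,0,0.5],0],[94,[0,0,0.4],0],[94,[0,0,0.2],0],[94,[0,0,0.15],0],[94,[0,0,0],0],[55,[0,0,0],0],[55,[0,0,0],0],[55,[0,0,0],0],[55,[0,0,0],0],[55,[0,0,0],0],[55,[0,0,0],0],[55,[0,0,0],0]]' 30; python3 go.py 424.5 -285 6 0.09
```

```text
clock: 6.5
eef_pos: [425.9, -284.4, 7.9]
eef_rot: [3.141, -0.0, 0.096]
wrist_force: [-0.3, 0.8, 5.0]
finger_gap: 55.1
finger_force: 2.5
clock 6.5 tcp [ 425.9 -284.4    7.9] yaw 0.096 gap 55.1 F [-0.3  0.8  5. ] j6 0.81
twist 0.0018 shift [-0.03   0.01   0.038]
```

Run:
```python
from h import *
for c,n in(("side","a"),("top","b")):
    u=proj(c,[424,-285,20])[0].astype(int); print(u)
    im=camera(c)[:,:,::-1]; y0=min(max(u[1]-50,0),284); im=im[y0:y0+100,u[0]-65:u[0]+65]; print(u[0]-65,y0)
    globals()[n]=cv2.resize(im,None,fx=5.5,fy=5.5 if c=="x" else 5.5,interpolation=cv2.INTER_CUBIC)
cv2.imwrite("pics/g1.png",cv2.resize(np.hstack([a,b]),(800,308)))
```

```text
[298 326]
233 276
[347 235]
282 185
```

View pics/g1.png

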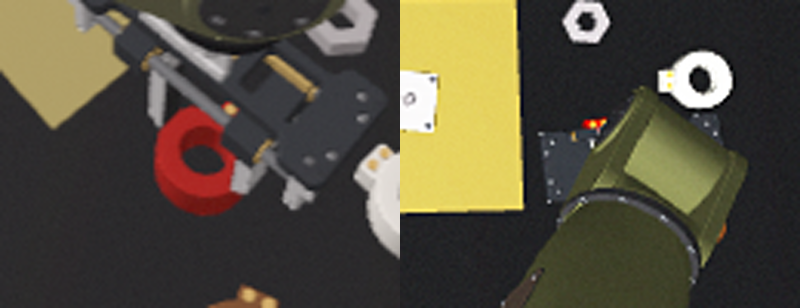

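Run:
```python
from h import *
print(at("side",(284,315),8),at("side",(312.5,338),8))
c="side";im=camera(c).astype(int)
m=((im[:,:,0]>70)&(im[:,:,1]<60)&(im[:,:,2]<60)).astype(np.uint8); m[:,:250]=0
ys,xs=np.nonzero(m);print(xs.min(),xs.max(),ys.min(),ys.max())
# fit: outline of ring model vs red mask, best containing
import fit
best=[]
hull=cv2.convexHull(np.c_[xs,ys].astype(np.int32)).astype(float)[:,0]
for x in range(400,440,1):
  for y in range(-300,-268,1):
    h=cv2.convexHull(proj(c,fit.cyl(31,0,30)+[x,y,0]).astype(np.float32))
    # use left/bottom hull points only
    d=[cv2.pointPolygonTest(h,(float(p[0]),float(p[1])),True) for p in hull if p[1]>325 and p[0]<312 or p[0]<290]
    best.append((np.mean(np.abs(d)),x,y))
print(sorted(best)[:5])
```

```text
[ 424.02596904 -245.0904362 ] [ 433.14187015 -316.76149864]
264 325 166 383
[(np.float64(72.29455710139113), 410, -300), (np.float64(72.32444382144182), 409, -300), (np.float64(72.33101616607264), 411, -300), (np.float64(72.33374581893513), 411, -299), (np.float64(72.35118295754876), 412, -299)]
```

```bash
cat > ctpose.py <<'E'
from h import *
import fit
def run():
    c="side";im=camera(c).astype(int)
    m=((im[:,:,0]>60)&(im[:,:,0]>2.5*im[:,:,1])).astype(np.uint8)
    n,l,st,ce=cv2.connectedComponentsWithStats(m)
    u=proj(c,[420,-285,15])[0]
    k=min((i for i in range(1,n) if st[i,4]>60),key=lambda i:np.hypot(*(ce[i]-u)));print(st[k])
    cs,_=cv2.findContours((l==k).astype(np.uint8),0,cv2.CHAIN_APPROX_NONE);P=cs[0][:,0].astype(float)
    u=ce[k];P=[p for p in P if p[1]>u[1]+8 or p[0]<u[0]-12]
    best=[]
    for x in range(396,440):
      for y in range(-300,-268):
        h=cv2.convexHull(proj(c,fit.cyl(31,0,30)+[x,y,0]).astype(np.float32))
        d=[cv2.pointPolygonTest(h,p,True)-.5 for p in P]
        best.append((float(np.mean(np.abs(d))),x,y))
    print(sorted(best)[:4])
run()
E
python3 ctpose.py
```

```text
[283 310  28  36 622]
[(0.4226548323984807, 425, -284), (0.4793910123592579, 426, -284), (0.510303162026203, 425, -285), (0.5112639066127284, 426, -285)]
```

```bash
python3 -m jog '[[30,[0,0,0],0],[30,[0,0,0],0],[30,[0,0,0],0],[30,[0,0,0],0]]' 30; python3 ctpose.py
```

```text
clock: 7.1
eef_pos: [425.9, -284.2, 7.8]
eef_rot: [3.141, -0.0, 0.096]
wrist_force: [-0.1, 1.7, 6.5]
finger_gap: 30.4
finger_force: 3.1
[283 311  33  35 520]
[(0.24987789191452367, 425, -284), (0.29909873012768246, 425, -285), (0.3007709768030963, 426, -285), (0.33127012912164355, 426, -284)]
```

Run:
```python
from h import *
save("side","g2",6,(233,270,363,366))
```

```text
(no output)
```

View pics/g2.png

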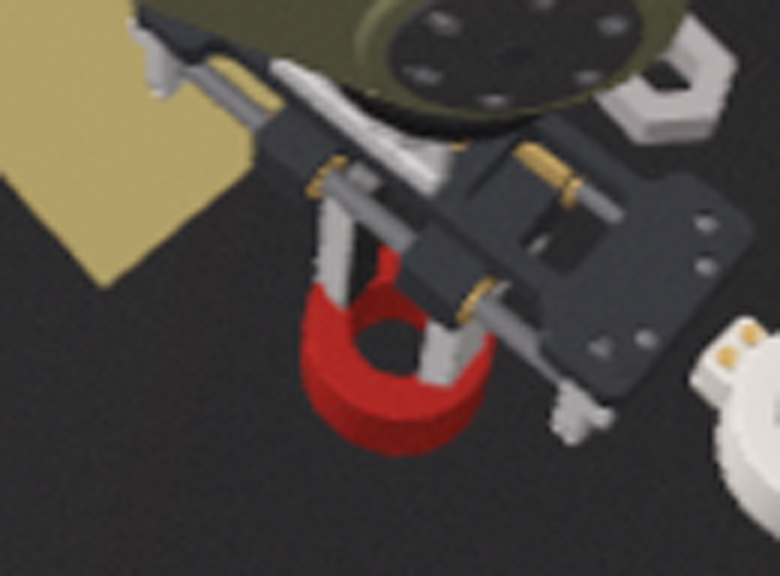

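Run:
```python
from h import *
for z in (8,20,30): print(z,at("side",(233+335/6,270+305/6),z),at("side",(233+437/6,270+380/6),z))
s=read_state();print(s["joints"],s["eef_pos"])
print(proj("side",[[425.9,-284.2,8],[425.9,-284.2,30],[425.9,-284.2,50]])*6-np.array([233,270])*6)
```

```text
8 [ 422.73358214 -260.67163074] [ 430.0317399  -301.58019181]
20 [ 418.41990398 -264.25147794] [ 425.59897612 -304.49252513]
30 [ 414.82517219 -267.23468394] [ 421.9050063  -306.91946956]
[-6.60057201e-01  4.38347016e-01  1.78555233e+00  4.50554011e-04
  9.17454738e-01  8.14793816e-01] [ 425.9143617  -284.12892799    7.85090539]
[[390.88274618 349.64522633]
 [395.34228608 321.02156619]
 [399.5668948  293.90581726]]
```

```bash
python3 -m jog '[[30,[0,0,-0.4],0],[94,[0,0,-0.1],0],[94,[0,0,0],0],[94,[0,0,0],0],[94,[0,0,0],0],[94,[0,0,0],0]]' 30
python3 - <<'E'
from h import *
save("side","g3",6,(233,270,363,366))
s=read_state();p=s["eef_pos"];y=s["eef_rot"][2];tx=np.array([np.cos(y),np.sin(y),0]);ty=np.array([np.sin(y),-np.cos(y),0])
for dz in(0,10,20,30): print(dz,[np.round((proj("side",p+tx*-8+sg*ty*53+[0,0,dz])[0]-[233,270])*6).tolist() for sg in(-1,1)])
E
```

```text
clock: 7.8
eef_pos: [425.5, -284.0, 32.0]
eef_rot: [-3.141, 0.001, 0.096]
wrist_force: [0.9, 0.3, 0.1]
finger_gap: 66.6
finger_force: 0.0
0 [[257.0, 231.0], [510.0, 448.0]]
10 [[258.0, 218.0], [513.0, 435.0]]
20 [[259.0, 203.0], [517.0, 422.0]]
30 [[260.0, 189.0], [520.0, 409.0]]
```

View pics/g3.png

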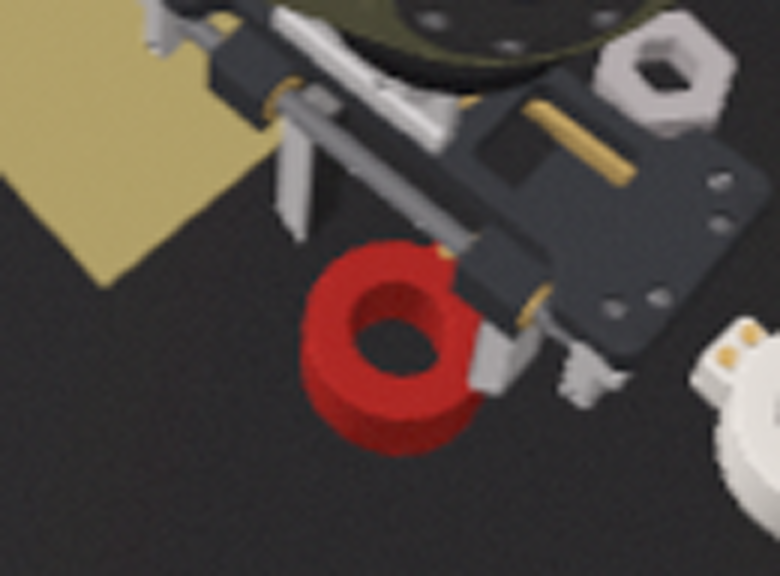

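```bash
python3 -m jog '[[94,[0,0,0],0],[94,[0,0,0],0],[94,[0,0,0],0],[94,[0,0,0],0],[94,[0,0,0.3],0],[94,[0,0,0.3],0],[94,[0,0,0.2],0],[94,[0,0,0.12],0],[94,[0,0,0],0]]' 30
```

```text
clock: 8.75
eef_pos: [425.5, -284.0, -14.0]
eef_rot: [-3.141, 0.001, 0.096]
wrist_force: [-0.8, -0.0, 0.3]
finger_gap: 94.2
finger_force: 0.0
```

Free descent; now grip, with a wide command below the ring's size.

```bash
python3 -m jog '[[40,[0,0,0],0],[40,[0,0,0],0],[40,[0,0,0],0],[40,[0,0,0],0],[40,[0,0,0],0],[40,[0,0,0],0],[40,[0,0,0],0]]' 35; python3 go.py 491 -73.5 75 0.096
```

```text
clock: 9.45
eef_pos: [425.9, -284.4, -13.2]
eef_rot: [3.141, -0.0, 0.096]
wrist_force: [-0.0, -1.4, 3.5]
finger_gap: 62.3
finger_force: 35.0
clock 9.4 tcp [ 425.9 -284.4  -13.2] yaw 0.096 gap 62.3 F [-0.  -1.4  3.5] j6 0.81
twist -0.0001 shift [ 1.701 -4.074 -1.763]
```

```bash
python3 -m jog '[[40,[0,0,-0.2],0],[40,[0,0,-0.4],0],[40,[0,0,-0.6],0],[40,[0,0,-0.5],0],[40,[0.2,-0.5,-0.06],0],[40,[0.3,-0.7,0],0],[40,[0.4,-0.8,0],0],[40,[0.4,-0.8,0],0],[40,[0.3,-0.7,0],0],[40,[0.1,-0.4,0],0],[40,[0,-0.17,0],0],[40,[0,0,0],0],[40,[0,0,0],0]]' 35; python3 go.py 491.3 -73.7 75 0.096
python3 - <<'E'
from h import *
save("side","g4",6,(195,170,325,266))
E
```

```text
clock: 10.75
eef_pos: [490.6, -74.3, 74.7]
eef_rot: [3.142, 0.0, 0.095]
wrist_force: [0.4, -0.6, -2.9]
finger_gap: 61.9
finger_force: 35.0
clock 10.8 tcp [490.6 -74.3  74.7] yaw 0.095 gap 61.9 F [ 0.4 -0.6 -2.9] j6 1.25
twist -0.0002 shift [ 0.015 -0.01  -0.007]
```

View pics/g4.png

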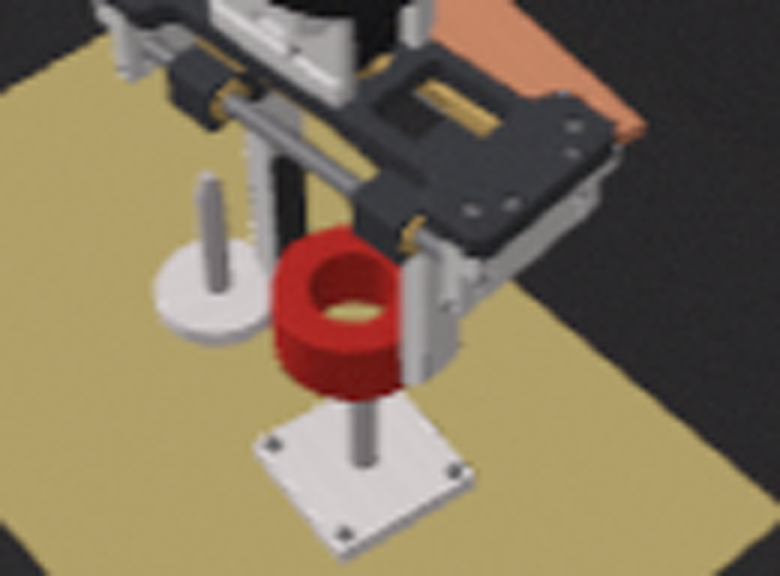

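Run:
```python
from h import *
print(at("side",(195+364/6,170+464/6),10),at("side",(195+217/6,170+289/6),10),at("side",(195+207/6,170+176/6),78))
```

```text
[490.37099329 -78.82600041] [502.59409717  30.82222411] [504.43035251  32.74668963]
```

```bash
python3 -m jog '[[40,[0,0,0.2],0],[40,[0,0,0.2],0],[40,[0,0,0.2],0],[40,[0,0,0.2],0],[40,[0,0,0.2],0],[40,[0,0,0.2],0],[40,[0,0,0.1],0],[40,[0,0,0],0]]' 35
```

```text
clock: 11.6
eef_pos: [490.5, -73.4, 8.8]
eef_rot: [-3.141, 0.001, 0.096]
wrist_force: [-0.4, -0.2, -3.8]
finger_gap: 62.3
finger_force: 35.0
```

```bash
python3 -m jog '[[40,[0,0,0.1],0],[40,[0,0,0.08],0],[40,[0,0,0.05],0],[40,[0,0,0],0],[72,[0,0,0],0],[94,[0,0,0],0],[94,[0,0,0],0],[94,[0,0,0],0],[94,[0,0,0],0],[94,[0,0,-0.1],0],[94,[0,0,-0.4],0],[94,[0,0,-0.7],0],[94,[0,0,-0.9],0],[94,[0,0,-0.2],0]]' 35; python3 go.py 589.5 283.7 90 1.466
python3 - <<'E'
from fit import *
print(fit("stud_round",(502,34,0),("top",),mat=True,thr=150))
E
```

```text
clock: 13.0
eef_pos: [492.7, -73.9, 117.9]
eef_rot: [3.139, -0.006, 0.096]
wrist_force: [-0.4, -0.0, -0.3]
finger_gap: 94.2
finger_force: 0.0
clock 13.0 tcp [492.7 -73.9 117.9] yaw 0.096 gap 94.2 F [-0.4 -0.  -0.3] j6 1.25
twist -0.4361 shift [7.315 1.177 0.558]
(array([5.01994212e+02, 3.59134462e+01, 1.16351587e-01]), np.float64(0.054555005252889144))
```

```bash
python3 -m jog '[[94,[0,0,0],-0.0436],[94,[0,0,0],-0.0436],[94,[0,0,0],-0.0436],[94,[0,0,0],-0.0436],[94,[0,0,0],-0.0436],[94,[0,0,0],-0.0436],[94,[0,0,0],-0.0436],[94,[0,0,0],-0.0436],[94,[0,0,0],-0.0436],[94,[0.4,0,0],-0.0436],[94,[0.7,0.1,0],0],[94,[0.9,0.2,0],0],[94,[0.9,0.2,0],0],[94,[0.9,0.2,0],0],[94,[0.9,0.2,0],0],[94,[0.9,0.2,0.1],0],[94,[0.9,0.1,0.2],0],[94,[0.6,0,0.2],0],[94,[0.2,0,0],0],[94,[0,0,0],0]]'; python3 go.py 589.5 283.7 -12 1.466;python3 - <<'E'
from fit import *
for c in ("top","side"): print(c,fit("ct",(491,-74,.1),(c,),mat=False,thr=130,z=10)) if 0 else None
im=camera("side").astype(int)
m=((im[:,:,0]>60)&(im[:,:,0]>2.5*im[:,:,1])).astype(np.uint8)
n,l,st,ce=cv2.connectedComponentsWithStats(m)
for i in range(1,n):
    if st[i,4]>100: print("side",st[i],ce[i])
print("side expect ct",proj("side",M["ct"]+[491,-74,10]).min(0),proj("side",M["ct"]+[491,-74,10]).max(0))
im=camera("top").astype(int)
m=((im[:,:,0]>60)&(im[:,:,0]>2.5*im[:,:,1])).astype(np.uint8)
n,l,st,ce=cv2.connectedComponentsWithStats(m)
for i in range(1,n):
    if st[i,4]>60: print("top",st[i],ce[i],at("top",ce[i],35))
E
```

```text
clock: 15.05
eef_pos: [590.9, 283.3, 86.8]
eef_rot: [-3.14, 0.001, 1.467]
wrist_force: [0.4, -1.0, 0.3]
finger_gap: 93.9
finger_force: 0.0
clock 15.1 tcp [590.9 283.3  86.8] yaw 1.467 gap 93.9 F [ 0.4 -1.   0.3] j6 0.49
twist 0.0003 shift [ 0.005 -0.03   1.976]
side [194 145  18  18 265] [202.29433962 153.6490566 ]
side [242 230  27  27 471] [254.45435244 243.15711253]
side expect ct [241.02065779 227.90905417] [271.05716807 256.84298006]
top [275 205  19  22 210] [283.69047619 216.56190476] [491.12409981 -72.53270616]
```

```bash
python3 -m jog '[[94,[0,-0.03,0.5],0],[94,[0,0,0.5],0],[94,[0,0,0.5],0],[94,[0,0,0.3],0],[94,[0,0,0.18],0],[40,[0,0,0],0],[40,[0,0,0],0],[40,[0,0,0],0],[40,[0,0,0],0],[40,[0,0,0],0],[40,[0,0,0],0],[40,[0,0,0],0],[40,[0,0,0],0]]' 25; python3 go.py 502.5 35 77 1.466
```

```text
clock: 16.45
eef_pos: [590.2, 282.9, -10.6]
eef_rot: [3.141, -0.0, 1.466]
wrist_force: [-1.2, 0.5, 2.8]
finger_gap: 49.5
finger_force: 25.0
clock 16.4 tcp [590.2 282.9 -10.6] yaw 1.466 gap 49.5 F [-1.2  0.5  2.8] j6 0.5
twist -0.0002 shift [-5.115 -1.227 -1.752]
```

```bash
python3 -m jog '[[40,[0,0,-0.3],0],[40,[0,0,-0.5],0],[40,[0,0,-0.6],0],[40,[-0.2,-0.1,-0.36],0],[40,[-0.5,-0.1,0],0],[40,[-0.8,-0.2,0],0],[40,[-0.9,-0.2,0],0],[40,[-0.9,-0.2,0],0],[40,[-0.8,-0.2,0],0],[40,[-0.6,-0.13,0],0],[40,[-0.3,-0.1,0],0],[40,[-0.11,0,0],0],[40,[0,0,0],0],[40,[0,0,0],0]]' 25; python3 go.py 502.8 35.2 -0.6 1.466
python3 - <<'E'
from h import *
save("side","g5",6,(180,140,310,236))
E
```

```text
clock: 17.85
eef_pos: [502.5, 36.1, 77.2]
eef_rot: [3.141, -0.0, 1.466]
wrist_force: [0.4, 0.6, -1.2]
finger_gap: 49.8
finger_force: 25.0
clock 17.9 tcp [502.5  36.1  77.2] yaw 1.466 gap 49.8 F [ 0.4  0.6 -1.2] j6 0.1
twist 0.0001 shift [-0.018  0.008  1.555]
```

View pics/g5.png

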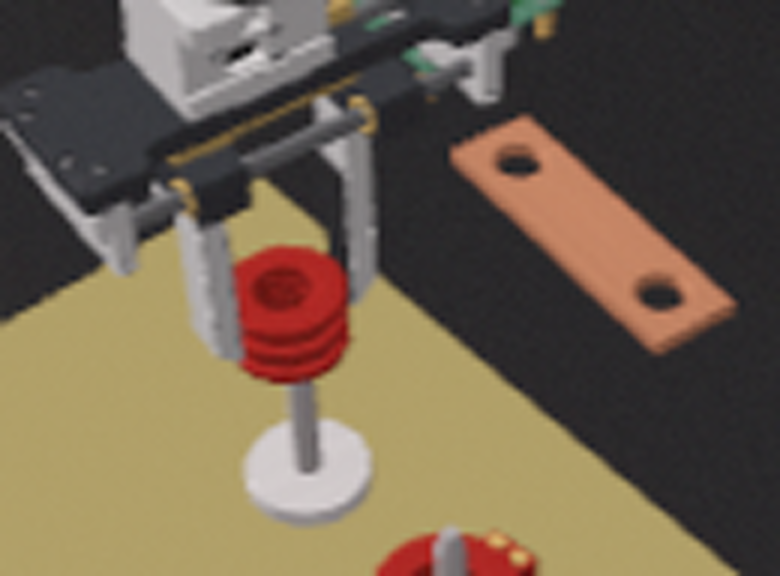

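Run:
```python
from h import *
f=lambda u,v,z:np.round(at("side",(180+u/6-.4,140+v/6-.4),z),1)
print("ring top",f(290,287,117.8),"stud foot top",f(308,467,10),f(308,471,10))
```

```text
ring top [504.5  34.5] stud foot top [503.7  33.1] [502.3  31.4]
```

```bash
python3 -m jog '[[40,[-0.02,0,0.2],0],[40,[0,0,0.15],0],[40,[0,0,0.1],0],[40,[0,0,0.05],0],[40,[0,0,0.05],0],[40,[0,0,0],0]]' 25
```

```text
clock: 18.5
eef_pos: [501.9, 34.2, 49.3]
eef_rot: [-3.141, 0.0, 1.465]
wrist_force: [0.0, 0.1, -2.1]
finger_gap: 49.8
finger_force: 25.0
```

```bash
python3 -m jog '[[40,[0,0,0.2],0],[40,[0,0,0.25],0],[40,[0,0,0.25],0],[40,[0,0,0.15],0],[40,[0,0,0.1],0],[40,[0,0,0.03],0],[40,[0,0,0],0],[65,[0,0,0],0],[80,[0,0,0],0],[80,[0,0,0],0],[80,[0,0,0],0],[80,[0,0,0],0],[80,[0,0,-0.1],0],[80,[0,0,-0.5],0],[80,[0,0,-0.8],0],[80,[0,0,-0.8],0],[80,[0,0,-0.1],0]]' 25; python3 go.py 695.4 65.5 60 1.472
python3 - <<'E'
from fit import *
print(fit("link",(695,66,1.47),("side",)))
im=camera("side").astype(int)
m=((im[:,:,0]>60)&(im[:,:,0]>2.5*im[:,:,1])).astype(np.uint8)
n,l,st,ce=cv2.connectedComponentsWithStats(m)
for i in range(1,n):
    if st[i,4]>60: print("side",st[i],ce[i])
q=proj("side",M["ins"]+[502.5,35,10]);print(q.min(0),q.max(0))
E
```

```text
clock: 20.2
eef_pos: [504.0, 34.2, 120.5]
eef_rot: [3.134, -0.001, 1.466]
wrist_force: [0.5, 0.2, 0.2]
finger_gap: 80.2
finger_force: 0.0
clock 20.2 tcp [504.   34.2 120.5] yaw 1.466 gap 80.2 F [0.5 0.2 0.2] j6 0.1
twist -0.0021 shift [1.    3.747 1.209]
(array([697.01951284,  65.58376668,   1.47128739]), np.float64(0.058919703255604805))
side [221 204  19  21 267] [229.76029963 214.87265918]
side [242 230  27  27 471] [254.45435244 243.15711253]
[219.33492966 202.12469179] [239.89571592 224.88226618]
```

```bash
python3 -m jog '[[80,[0,0.4,0],-0.0021],[80,[0.3,0.7,0],0],[80,[0.3,0.9,0],0],[80,[0.2,0.8,0],0],[80,[0.2,0.6,0.2],0],[80,[0,0.3,0.5],0],[80,[0,0.05,0.5],0],[80,[0,0,0],0],[80,[0,0,0],0]]' 50; python3 go.py 695.8 65.6 -20 1.472
```

```text
clock: 21.2
eef_pos: [692.9, 65.3, 54.8]
eef_rot: [-3.14, 0.0, 1.472]
wrist_force: [0.6, 0.8, -0.0]
finger_gap: 80.3
finger_force: 0.0
clock 21.2 tcp [692.9  65.3  54.8] yaw 1.472 gap 80.3 F [ 0.6  0.8 -0. ] j6 0.14
twist 0.0 shift [0.011 0.058 1.496]
```

```bash
python3 -m jog '[[80,[0.01,0.06,0.4],0],[80,[0,0,0.4],0],[80,[0,0,0.3],0],[80,[0,0,0.2],0],[80,[0,0,0.1],0],[80,[0,0,0.08],0],[80,[0,0,0],0]]' 50; python3 go.py 695.8 65.6 -20 1.472
```

```text
clock: 21.9
eef_pos: [696.6, 65.6, -18.4]
eef_rot: [3.141, -0.0, 1.472]
wrist_force: [0.1, 0.3, 0.1]
finger_gap: 79.7
finger_force: 0.0
clock 21.9 tcp [696.6  65.6 -18.4] yaw 1.472 gap 79.7 F [0.1 0.3 0.1] j6 0.14
twist 0.0 shift [-0.001 -0.016  0.032]
```

```bash
python3 -m jog '[[80,[0,0,0.04],0],[30,[0,0,0],0],[30,[0,0,0],0],[30,[0,0,0],0],[30,[0,0,0],0],[30,[0,0,0],0],[30,[0,0,0],0],[30,[0,0,0],0]]' 50; python3 go.py 497.1 -19.4 80 1.466
```

```text
clock: 22.7
eef_pos: [696.5, 65.6, -20.4]
eef_rot: [3.141, -0.0, 1.472]
wrist_force: [-0.2, -0.4, 0.6]
finger_gap: 43.1
finger_force: 50.0
clock 22.7 tcp [696.5  65.6 -20.4] yaw 1.472 gap 43.1 F [-0.2 -0.4  0.6] j6 0.14
twist 0.002 shift [-2.108 -3.789 -2.008]
```

```bash
python3 -m jog '[[30,[0,0,-0.2],0],[30,[0,0,-0.4],0],[30,[0,0,-0.5],0],[30,[0,0,-0.5],0],[30,[-0.1,-0.2,-0.3],0.002],[30,[-0.3,-0.5,0],0],[30,[-0.4,-0.7,0],0],[30,[-0.4,-0.7,0],0],[30,[-0.4,-0.7,0],0],[30,[-0.3,-0.5,0],0],[30,[-0.2,-0.3,0],0],[30,[0,-0.17,0],0],[30,[0,0,0],0],[30,[0,0,0],0],[30,[0,0,0],0]]' 50; python3 go.py 497.1 -19.4 19.6 1.466
python3 - <<'E'
from h import *
save("side","g6",6,(180,160,310,256))
E
```

```text
clock: 24.2
eef_pos: [498.7, -18.8, 74.5]
eef_rot: [3.141, -0.0, 1.466]
wrist_force: [-0.1, 0.7, -3.8]
finger_gap: 43.2
finger_force: 50.0
clock 24.2 tcp [498.7 -18.8  74.5] yaw 1.466 gap 43.2 F [-0.1  0.7 -3.8] j6 -0.01
twist 0.0001 shift [-0.016 -0.031  1.099]
```

View pics/g6.png

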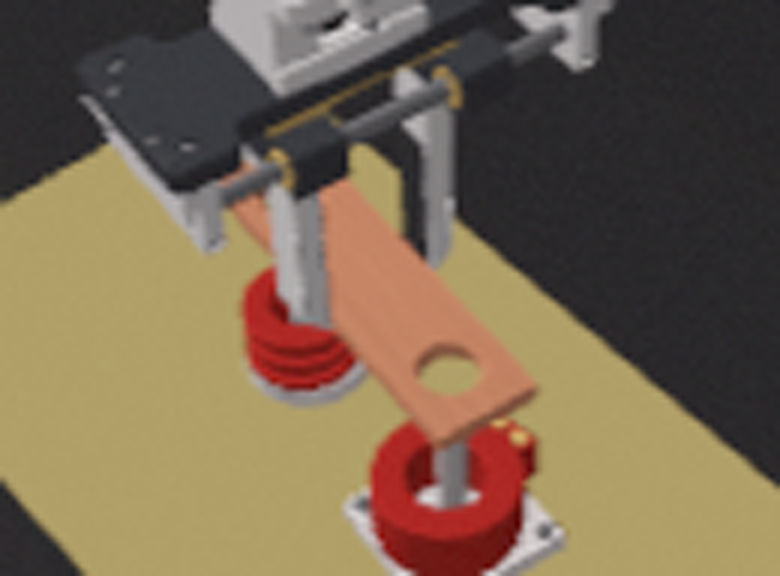

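Run:
```python
from h import *
f=lambda u,v,z:np.round(at("side",(180+u/6-.4,160+v/6-.4),z),1)
s=read_state();p=s["eef_pos"][:2];d=np.array([np.cos(1.466),np.sin(1.466)])
print("hole meas",f(448,368,102.9),"hole by fk",p-55*d,p+55*d)
print([(z,np.round(((proj("side",[491.4,-74,z])[0]+.4-[180,160])*6),1)) for z in(10,50,78)])
```

```text
hole meas [492.3 -74.1] hole by fk [492.82343334 -73.55084709] [504.329941    35.84568065]
[(10, array([450.4, 517.5])), (50, array([448.6, 456.5])), (78, array([447.3, 411.3]))]
```

```bash
python3 -m jog '[[30,[-0.02,0,0.1],0],[30,[0,0,0.15],0],[30,[0,0,0.15],0],[30,[0,0,0.1],0],[30,[0,0,0.1],0],[30,[0,0,0],0]]' 50; python3 go.py 497.1 -19.4 19.6 1.466
```

```text
clock: 24.85
eef_pos: [497.6, -20.1, 43.8]
eef_rot: [-3.14, -0.0, 1.466]
wrist_force: [-0.1, 1.0, -3.4]
finger_gap: 42.7
finger_force: 50.0
clock 24.9 tcp [497.6 -20.1  43.8] yaw 1.466 gap 42.7 F [-0.1  1.  -3.4] j6 -0.01
twist -0.0001 shift [ 0.013 -0.012  0.484]
```

```bash
python3 -m jog '[[30,[0,0,0.15],0],[30,[0,0,0.15],0],[30,[0,0,0.1],0],[30,[0,0,0.05],0],[30,[0,0,0.02],0],[30,[0,0,0],0],[30,[0,0,0],0]]' 50; python3 go.py 497.1 -19.4 19.6 1.466
```

```text
clock: 25.55
eef_pos: [498.1, -20.2, 21.3]
eef_rot: [3.141, -0.0, 1.466]
wrist_force: [-0.3, -0.2, -4.7]
finger_gap: 43.2
finger_force: 50.0
clock 25.6 tcp [498.1 -20.2  21.3] yaw 1.466 gap 43.2 F [-0.3 -0.2 -4.7] j6 -0.01
twist -0.0 shift [ 0.013 -0.022  0.033]
```

```bash
python3 -m jog '[[30,[0,0,0.02],0],[30,[0,0,0.015],0],[30,[0,0,0],0],[50,[0,0,0],0],[70,[0,0,0],0],[70,[0,0,0],0],[70,[0,0,0],0],[70,[0,0,0],0],[70,[0,0,-0.1],0],[70,[0,0,-0.5],0],[70,[0,0,-0.8],0],[70,[0,0,-0.6],0],[70,[0,0,0],0]]' 50; python3 go.py 573.5 -275.4 60 1.45
python3 - <<'E'
from h import *
save("side","g7",6,(200,170,330,266))
E
```

```text
clock: 26.85
eef_pos: [499.9, -20.3, 123.6]
eef_rot: [3.135, 0.0, 1.466]
wrist_force: [0.3, 0.4, -1.2]
finger_gap: 69.8
finger_force: 0.0
clock 26.9 tcp [499.9 -20.3 123.6] yaw 1.466 gap 69.8 F [ 0.3  0.4 -1.2] j6 -0.01
twist 0.005 shift [-4.887  2.077  1.271]
```

View pics/g7.png

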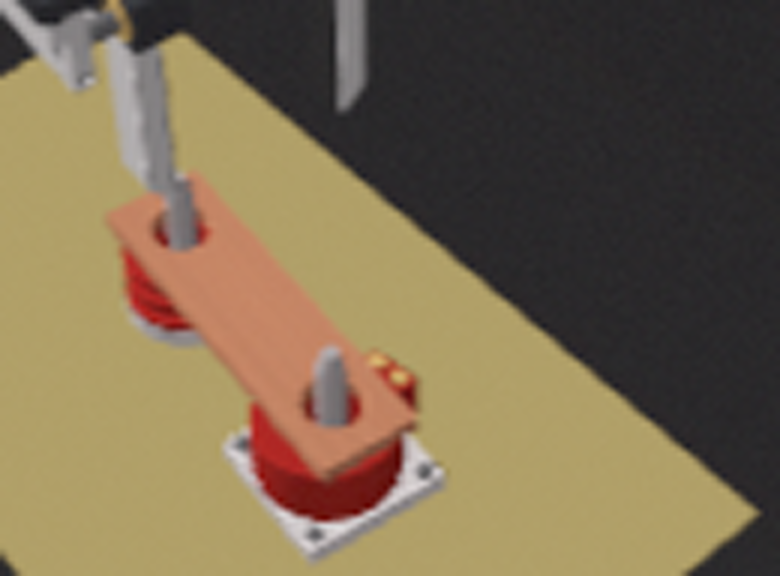

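```bash
python3 -m jog '[[80,[-0.4,0.1,0],0.004],[80,[-0.7,0.3,0],0],[80,[-0.9,0.4,0],0],[80,[-0.9,0.4,0],0],[80,[-0.9,0.4,0.2],0],[80,[-0.7,0.3,0.4],0],[80,[-0.3,0.17,0.4],0],[80,[-0.09,0,0.2],0],[80,[0,0,0],0],[80,[0,0,0],0]]' 40; python3 go.py 573.7 -275.4 -18 1.457
python3 - <<'E'
from h import *
f=lambda u,v,z:np.round(at("side",(200+u/6-.4,170+v/6-.4),z),1)
print("sq tip",f(329,350,78),"hole rim centre",f(331,402,48),"round hole",f(181,230,48))
E
```

```text
clock: 27.9
eef_pos: [572.2, -273.9, 59.7]
eef_rot: [-3.141, -0.0, 1.454]
wrist_force: [-0.1, -0.3, 0.9]
finger_gap: 80.2
finger_force: 0.0
clock 27.9 tcp [ 572.2 -273.9   59.7] yaw 1.454 gap 80.2 F [-0.1 -0.3  0.9] j6 -0.39
twist -0.0009 shift [-0.027  0.033  1.554]
sq tip [492.3 -74. ] hole rim centre [491.3 -75.5] round hole [502.6  32.6]
```

```bash
python3 -m jog '[[80,[-0.03,0.03,0.5],0],[80,[0,0,0.5],0],[80,[0,0,0.3],0],[80,[0,0,0.15],0],[80,[0,0,0.1],0],[30,[0,0,0],0],[30,[0,0,0],0],[30,[0,0,0],0],[30,[0,0,0],0],[30,[0,0,0],0],[30,[0,0,0],0],[30,[0,0,0],0]]' 35; python3 go.py 492 -74 80 1.457
```

```text
clock: 29.1
eef_pos: [573.7, -276.6, -17.8]
eef_rot: [3.141, 0.0, 1.453]
wrist_force: [-1.6, 0.3, 3.5]
finger_gap: 43.2
finger_force: 35.0
clock 29.1 tcp [ 573.7 -276.6  -17.8] yaw 1.453 gap 43.2 F [-1.6  0.3  3.5] j6 -0.39
twist -0.0012 shift [ 3.84  -2.084 -1.956]
```

```bash
python3 -m jog '[[30,[0,0,-0.3],0],[30,[0,0,-0.5],0],[30,[0,0,-0.5],0],[30,[0.2,-0.1,-0.5],0],[30,[0.5,-0.3,0],0],[30,[0.8,-0.4,0],0],[30,[0.8,-0.5,0],0],[30,[0.7,-0.4,0],0],[30,[0.5,-0.28,0],0],[30,[0.3,-0.1,0],0],[30,[0.02,0,0],0],[30,[0,0,0],0],[30,[0,0,0],0],[30,[0,0,0],0]]' 35; python3 go.py 492 -75 30.4 1.453
python3 - <<'E'
from h import *
save("side","g8",6,(200,170,330,266))
E
```

```text
clock: 30.5
eef_pos: [492.9, -75.5, 71.7]
eef_rot: [-3.141, 0.0, 1.452]
wrist_force: [-0.3, 0.0, -1.2]
finger_gap: 43.7
finger_force: 35.0
clock 30.5 tcp [492.9 -75.5  71.7] yaw 1.452 gap 43.7 F [-0.3  0.  -1.2] j6 -0.11
twist -0.0003 shift [ 0.008 -0.019  0.826]
```

View pics/g8.png

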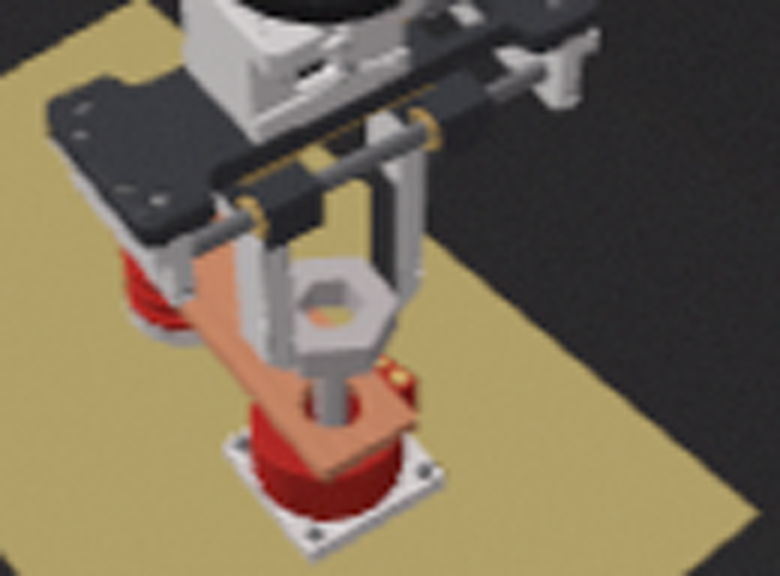

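Run:
```python
from h import *
f=lambda u,v,z:np.round(at("side",(200+u/6-.4,170+v/6-.4),z),1)
print("nut",f(333,301,105.5))
```

```text
nut [494.5 -74.4]
```

```bash
python3 -m jog '[[30,[0.01,-0.01,0.1],0],[30,[0,0,0.1],0],[30,[0,0,0.1],0],[30,[0,0,0.1],0],[30,[0,0,0],0]]' 35; python3 go.py 492 -74.7 30.4 1.453
```

```text
clock: 31.05
eef_pos: [491.8, -74.0, 51.0]
eef_rot: [-3.14, -0.0, 1.453]
wrist_force: [0.2, 0.4, -0.9]
finger_gap: 43.3
finger_force: 35.0
clock 31.1 tcp [491.8 -74.   51. ] yaw 1.453 gap 43.3 F [ 0.2  0.4 -0.9] j6 -0.11
twist 0.0001 shift [-0.014  0.005  0.412]
```

Bottom at about 69 mm, over the tip with no contact. Lower, release, retreat.

```bash
python3 -m jog '[[30,[0,0,0.15],0],[30,[0,0,0.1],0],[30,[0,0,0.08],0],[30,[0,0,0.05],0],[30,[0,0,0.02],0],[30,[0,0,0],0],[30,[0,0,0],0]]' 35
```

```text
clock: 31.75
eef_pos: [492.4, -74.1, 32.0]
eef_rot: [3.141, 0.0, 1.453]
wrist_force: [0.9, -0.4, -1.8]
finger_gap: 43.6
finger_force: 35.0
```

```bash
python3 -m jog '[[30,[0,0,0.02],0],[30,[0,0,0.01],0],[30,[0,0,0],0],[50,[0,0,0],0],[75,[0,0,0],0],[75,[0,0,0],0],[75,[0,0,0],0],[75,[0,0,0],0],[75,[0,0,-0.1],0],[75,[0,0,-0.5],0],[75,[0,0,-0.8],0],[75,[0,0,-0.5],0],[75,[0,0,0],0]]' 35; python3 go.py 419.5 292 60 1.466
```

```text
clock: 33.05
eef_pos: [493.9, -74.4, 129.1]
eef_rot: [3.136, 0.001, 1.453]
wrist_force: [-0.3, -0.3, -0.4]
finger_gap: 75.0
finger_force: 0.0
clock 33.0 tcp [493.9 -74.4 129.1] yaw 1.453 gap 75.0 F [-0.3 -0.3 -0.4] j6 -0.11
twist -0.004 shift [ 7.132 -2.246  1.382]
```

```bash
python3 -m jog '[[80,[0.4,-0.1,0],-0.004],[80,[0.7,-0.2,0],0],[80,[0.9,-0.3,0],0],[80,[0.9,-0.3,0],0],[80,[0.9,-0.3,0],0],[80,[0.9,-0.3,0],0],[80,[0.9,-0.3,0.2],0],[80,[0.8,-0.25,0.4],0],[80,[0.5,-0.2,0.4],0],[80,[0.2,0,0.3],0],[80,[0.03,0,0],0],[80,[0,0,0],0],[80,[0,0,0],0]]' 35; python3 go.py 419.5 292 -16 1.466
python3 - <<'E'
from h import *
save("side","g9",6,(200,170,330,266))
E
```

```text
clock: 34.35
eef_pos: [418.5, 291.8, 61.1]
eef_rot: [3.141, -0.001, 1.465]
wrist_force: [-0.0, 0.5, -0.1]
finger_gap: 80.1
finger_force: 0.0
clock 34.4 tcp [418.5 291.8  61.1] yaw 1.465 gap 80.1 F [-0.   0.5 -0.1] j6 0.64
twist -0.0003 shift [0.006 0.02  1.542]
```

View pics/g9.png

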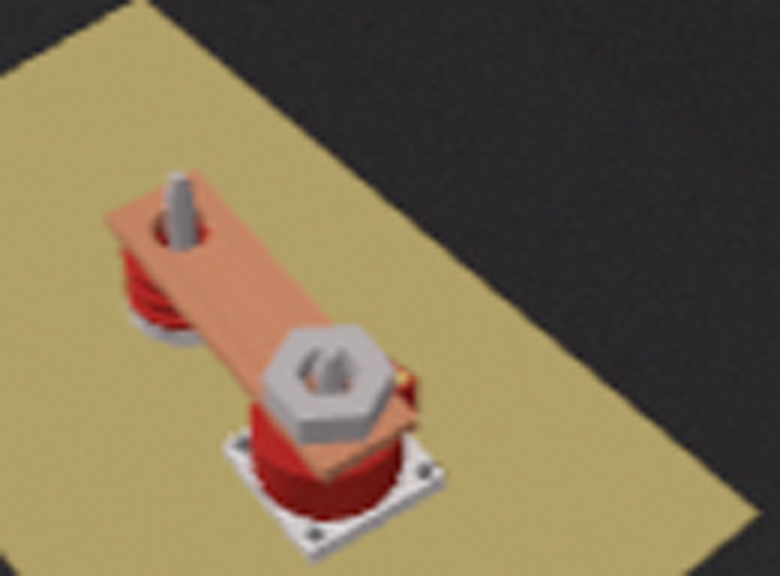

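```bash
python3 -m jog '[[80,[0.01,0.02,0.5],0],[80,[0,0,0.5],0],[80,[0,0,0.3],0],[80,[0,0,0.15],0],[80,[0,0,0.09],0],[30,[0,0,0],0],[30,[0,0,0],0],[30,[0,0,0],0],[30,[0,0,0],0],[30,[0,0,0],0],[30,[0,0,0],0],[30,[0,0,0],0]]' 35; python3 go.py 503.3 35.2 80 1.465;  python3 - <<'E'
from h import *
f=lambda u,v,z:np.round(at("side",(200+u/6-.4,170+v/6-.4),z),1)
print("round tip",f(178,175,78),"sq tip",f(329,350,78))
E
```

```text
clock: 35.6
eef_pos: [419.2, 292.8, -16.4]
eef_rot: [3.141, -0.0, 1.466]
wrist_force: [0.6, 0.1, 3.4]
finger_gap: 39.0
finger_force: 35.0
clock 35.6 tcp [419.2 292.8 -16.4] yaw 1.466 gap 39.0 F [0.6 0.1 3.4] j6 0.64
twist 0.0003 shift [-4.945  2.216 -1.927]
round tip [505.2  34.6] sq tip [492.3 -74. ]
```

```bash
python3 -m jog '[[30,[0,0,-0.3],0],[30,[0,0,-0.5],0],[30,[0,0,-0.5],0],[30,[-0.2,0.1,-0.5],0],[30,[-0.5,0.2,0],0],[30,[-0.8,0.4,0],0],[30,[-0.9,0.4,0],0],[30,[-0.9,0.4,0],0],[30,[-0.8,0.4,0],0],[30,[-0.5,0.22,0],0],[30,[-0.3,0.1,0],0],[30,[-0.05,0,0],0],[30,[0,0,0],0],[30,[0,0,0],0],[30,[0,0,0],0]]' 35; python3 go.py 503.3 35.2 31.6 1.466
python3 - <<'E'
from h import *
save("side","g10",6,(170,130,300,226))
E
```

```text
clock: 37.1
eef_pos: [503.2, 35.8, 73.3]
eef_rot: [-3.141, -0.0, 1.467]
wrist_force: [0.8, -0.2, -3.0]
finger_gap: 39.2
finger_force: 35.0
clock 37.1 tcp [503.2  35.8  73.3] yaw 1.467 gap 39.2 F [ 0.8 -0.2 -3. ] j6 0.1
twist 0.0003 shift [-0.012  0.002  0.834]
```

View pics/g10.png

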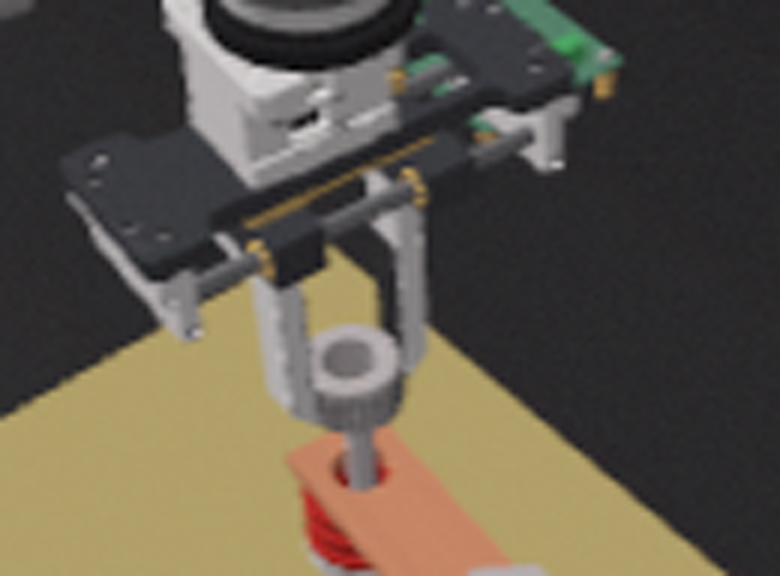

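Run:
```python
from h import *
f=lambda u,v,z:np.round(at("side",(170+u/6-.4,130+v/6-.4),z),1)
print("nut",f(353,357,113.7),f(357,376,113.7-4))
```

```text
nut [504.2  32.7] [501.2  26.7]
```

```bash
python3 -m jog '[[30,[0,0,0.1],0],[30,[0,0,0.1],0],[30,[0,0,0.1],0],[30,[0,0,0.1],0],[30,[0,0,0],0]]' 35; python3 go.py 503.3 35.2 31.6 1.466
```

```text
clock: 37.65
eef_pos: [503.0, 34.9, 52.4]
eef_rot: [-3.14, 0.0, 1.466]
wrist_force: [-0.1, 0.9, -1.7]
finger_gap: 39.1
finger_force: 35.0
clock 37.6 tcp [503.   34.9  52.4] yaw 1.466 gap 39.1 F [-0.1  0.9 -1.7] j6 0.1
twist -0.0001 shift [0.007 0.005 0.417]
```

```bash
python3 -m jog '[[30,[0.02,0,0.1],0],[30,[0,0,0.12],0],[30,[0,0,0.08],0],[30,[0,0,0.05],0],[30,[0,0,0.03],0],[30,[0,0,0.02],0],[30,[0,0,0],0],[30,[0,0,0],0]]' 35
```

```text
clock: 38.45
eef_pos: [503.7, 35.9, 33.5]
eef_rot: [3.141, 0.0, 1.466]
wrist_force: [0.0, -0.2, -1.0]
finger_gap: 39.4
finger_force: 35.0
```

```bash
python3 -m jog '[[30,[0,0,0.02],0],[30,[0,0,0.015],0],[30,[0,0,0],0],[50,[0,0,0],0],[75,[0,0,0],0],[75,[0,0,0],0],[75,[0,0,0],0],[75,[0,0,0],0],[75,[0,0,-0.1],0],[75,[0,0,-0.5],0],[75,[0,0,-0.8],0],[75,[0,0,-0.8],0],[75,[0.7,0,0],0],[75,[0.8,0,0],0],[75,[0.8,0,0],0],[75,[0.6,0,0],0],[75,[0,0,0],0],[75,[0,0,0],0]]' 35
python3 - <<'E'
from h import *
save("side","g11",6,(200,170,330,266))
E
```

```text
clock: 40.25
eef_pos: [518.6, 180.3, 141.7]
eef_rot: [-3.141, 0.0, 1.467]
wrist_force: [-0.8, -0.3, -0.4]
finger_gap: 75.0
finger_force: 0.0
```

View pics/g11.png

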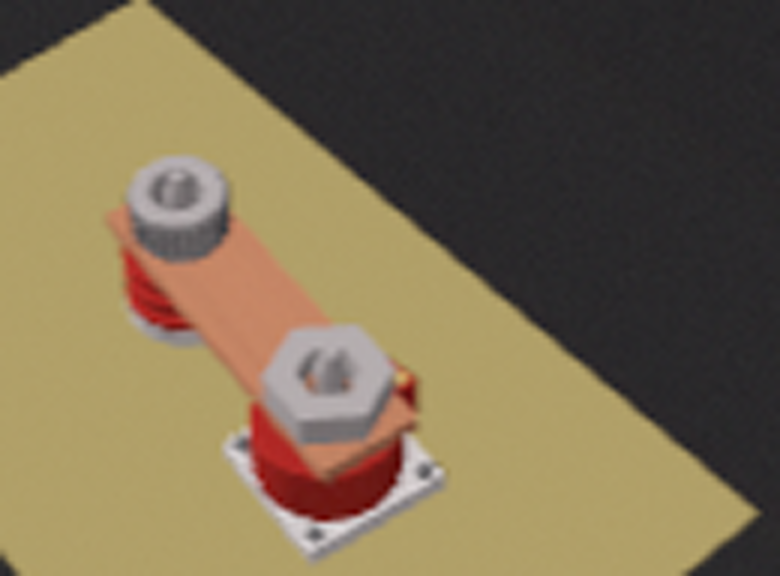

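The picture shows both nuts flat on the link with the stud tips in their bores, hex at about (328,380) and round at about (178,205) in the crop. The gripper is clear.

```bash
python3 -c "
from cell import *
print(sign_off())"
```

```text
the job is handed in; nothing more can be done
None
```

The job is handed in after about 40 s of the 128 s: both studs were built up in the order asked, with the link and both nuts sitting flat in the last picture, the gripper clear, and the tester, circuit board and screwdriver never approached. On the first CT ring pick the fingers closed too high and rested lightly on its top (about 6 N); I re-gripped it lower without moving it.

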